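# Stop the hotplate stirrer rocking with a levelling wedge

### The job

The hotplate stirrer rocks because its front-left foot (the one near the orange wedge, on the robot's side) does not reach the bench. With your fingertips push the wedge under that foot, just far enough that it takes some of the load while the other three feet still bear, then press down on the corner above it to check that the stirrer no longer rocks, and let go. Grip and lift nothing, do not shove the stirrer out of its place, and leave the flask, bottle and tube rack alone.

Things in the scene. Friction and masses are not known exactly. Their poses are not given: they have to be found in the camera images.
- stirrer: white hotplate stirrer, loose, about 2.3 kg: housing 190 x 170 mm, underside 16 mm and flat top 56 mm above the bench, white plate on it up to 68 mm. Origin: at bench level under the housing's middle; x points from its front (two black knobs, display; robot's side) to its rear, y to its left, z up. Four domed rubber feet, 22 mm across, at x = -80 and +80, y = -62 and +62 mm
- short_foot (a point): point at bench level straight under the short front-left foot (x = -80, y = +62 mm), axes as the stirrer's. This foot is a seized screw foot that ends 4 to 7 mm above the bench, differently each time. 2 to 3 N down on this corner tips the stirrer until the foot meets the bench; let go, it tips back
- press_corner (a point): point on the flat top of the stirrer's housing straight above the short foot (56 mm above the bench), 15 mm from the front edge and 23 mm from the left edge; free of knobs; here one presses to test. Loose, it gives 3 mm or more under 5 N; well wedged, under 0.5 mm
- wedge: orange plastic levelling wedge, loose, 35 g, 96 mm long (x), 40 mm wide (y), flat below, top sloping evenly from 14 mm at the upright heel to 2 mm at the thin end. Origin: centre of its underside; x points to the thin end. Lies in front of the stirrer, thin end nearly in line with the short foot
- wedge_tip (a point): middle of the wedge's thin end, at bench level
- wedge_heel (a point): middle of the wedge's upright heel face (40 mm wide, 14 mm high), 7 mm above its underside: where one pushes. It slides with under 0.5 N until it meets the foot, then the push rises over a few mm as it takes load: 2 to 10 N when well seated. Pushed much harder (some 20 N or more) it lifts another foot and the stirrer rocks again
- foot_front_right: front-right foot of the stirrer, origin at its lowest point
- foot_rear_right: rear-right foot of the stirrer, origin at its lowest point
- foot_rear_left: rear-left foot of the stirrer, origin at its lowest point
- flask: stoppered conical flask with brown contents, 82 mm across, 135 mm high, origin under its centre; beside the stirrer; leave alone
- bottle: dark bottle with black cap and paper label, 68 mm across, 190 mm high, origin under its centre; beside the stirrer; leave alone
- tube_rack: clear rack with capped sample tubes, 60 x 130 x 98 mm, origin under its centre; in front of the stirrer on its right; leave alone
There are look-alikes about, which are no part of the job. Several things look just like the wedge: the one meant starts farthest from the robot's base.

How it is judged (in metres and radians):
On the way, in this order (a step that is already met when the one before it is completed fails the run):
1. the wedge's thin end is pushed in under the short foot (x of wedge_tip in the frame of short_foot above 0.005 m and y of wedge_tip in the frame of short_foot between -0.02 and 0.02 m).
2. the corner above the wedge is pressed from above with more than 3 N and the stirrer does not rock (contact force between the fingers and stirrer above 3 N and horizontal distance between the grasp point and press_corner below 0.05 m and height (world z) of the grasp point above 0.062 m and angle between stirrer's own z axis and vertical below 0.01 rad), for 0.2 s.
At the end, for the whole second after the job is handed in: the wedge lies flat with its thin end past the short foot's middle and carries that foot (over 0.5 N); the other three feet each bear on the bench (over 0.5 N); the stirrer is level to 0.01 rad, at rest, within 20 mm of its start; the corner was test-pressed with it wedged (contact force between wedge and stirrer above 0.5 N and contact force between each of foot_front_right, foot_rear_right, foot_rear_left and anything else above 0.5 N and x of wedge_tip in the frame of short_foot above 0.005 m and angle between stirrer's own z axis and vertical below 0.01 rad and height (world z) of wedge below 0.004 m and distance of stirrer from where it was at the start of the episode below 0.02 m and linear speed of each of stirrer, wedge below 0.01 m/s); the robot touches nothing.
It fails at once if the wedge is lifted or tipped up (height (world z) of wedge above 0.012 m or angle between wedge's own z axis and vertical above 0.3 rad).
It fails at once if the wedge is squeezed or rammed (over 30 N) (contact force between the fingers and wedge above 30 N).
It fails at once if the stirrer is lifted or tipped far over (angle between stirrer's own z axis and vertical above 0.15 rad or height (world z) of stirrer above 0.015 m).
It fails at once if the stirrer is shoved more than 30 mm (distance of stirrer from where it was at the start of the episode above 0.03 m).
It fails at once if the flask, bottle or tube rack is moved over 20 mm or tipped (distance of any of flask, bottle, tube_rack from where it was at the start of the episode above 0.02 m or angle between any of flask, bottle, tube_rack's own z axis and vertical above 0.2 rad).
It also fails if it takes over 45 s, if anything falls off the work surface, if the arm or the gripper's body presses on something with over 40 N, if the wrist force passes 120 N, or if a joint passes its speed limit or range.

### The arm

A 7-joint arm with a two-finger parallel gripper is mounted at the origin on the work surface. World frame = base frame: x ahead of the robot, y to its left, z up, the work surface at z = 0. Lengths are in mm, angles in rad, forces in N, time in s.
With the tool pointing down it reaches from about 400 to 875 mm from the base axis. Payload 4.4 kg.
Tool frame: the origin (TCP) lies on the centre line of the jaws, within the pads' length; the fingertips stand 25 mm ahead of it and the grasp point (between the pads) lies 6 mm ahead of it (ctrl.finger_overhang is the distance from the TCP to the fingertips, in mm); z points along the fingers, y is the line along which they close (so a half turn about z gives the same grasp; the last joint's range is limited). The gripper opens to 85 mm and grips with 20 to 120 N. Pads are 22 mm wide; open, the fingers measure 114 mm over their backs; the gripper's body (76 mm by 85 mm) begins 54 mm behind the grasp point. The pads swing forward as they close: fully open they stand 13 mm farther back than shut.
Start: joints at [1.058, 0.628, 0.038, 1.517, -0.027, 0.996, -0.02], TCP at [280.881, -586.194, 256.313] pointing down, gripper open.
Joint ranges: [-3.06, 3.06], [-0.37, 2.12], [-1.25, 1.32], [0.18, 2.47], [-1.1, 4.24], [0.23, 1.98], [-2.94, 2.94]. Speed limits (rad/s): [2.57, 2.57, 3.14, 3.14, 3.14, 3.14, 3.14].

### API

Orientations are given as [roll, pitch, yaw] about the fixed x, y, z axes, in that order (R = Rz(yaw) Ry(pitch) Rx(roll)).
In Python, from cell import ctrl gives the robot as it stands. The module is installed in compiled form; this text tells all that it offers.
- The arm moves only by the tool play_rows, never from a script. Its argument "targets" is a list of rows, each a list of 5 numbers: the closure, from 0 (fully open) to 1 (shut), then the shift along the tool's x, y, z in cm, then the turn about the tool's z in degrees. In form: [[gripper, dx, dy, dz, spin], ...]. A call has 1 to 10 rows; each row is the pose to reach, as a shift and turn from the pose commanded when the call began, along the tool's axes at that moment; what a row does not reach only later rows make up. A row lasts 1/10 s, in which the tool goes at most 50 mm and 8.59 degrees, less where a joint would pass 70% of its speed; a pose out of reach is approached as far as the arm can. A call with a gripper value outside its range is refused whole. The fingers move at their own pace and stop on an object; the grip force is fixed at half the most. Time passes only in rows, so rows that repeat a pose let the fingers close. It gives the time, the measured TCP pose, the force, the opening and the grip force at its end, in the units of the state.
- ctrl.read_state(): the state, without advancing time (a new reading comes with each control period).
- ctrl.get_image(name): name is "scene" or "side" or "wrist"; returns (picture, depth): 480x640x3 uint8, red, green, blue; 480x640 float32, mm along the optical axis (not along the pixel's ray), 0 where there is no reading.
- ctrl.calibration(name): a dict with "vfov" (degrees; the focal length in pixels is half the picture's height over the tangent of half this angle, whatever the lens; pixels are square), "cx", "cy" (the principal point, pixels), "extrinsics" (4x4, takes a point from camera to world coordinates); the wrist camera has in their place "mount" (4x4, takes a point from camera to tool coordinates, whose origin is the TCP and whose axes are the flange's). Camera axes: x right, y down, z forward; pixel columns grow to the right and rows downward; lengths in mm; the calibration is good to about 2 mm. A picture is of the moment at which its call begins: read the wrist's pose just before it. calibration takes no time and is no camera call.
- ctrl.finish_job(): hands the job in; it is judged then, once.
Trained networks look in the newest picture that a camera, given by its name, has taken for a name from the list of things; names that differ only in an ending like _2 or _b are one class to them, and where a whole thing is asked for, a point or a joint stands for the part that bears it (a point fixed in the world has none). Each returns a list of dicts, best first, with "confidence" (0 to 1); they miss things now and then, are a little off and sometimes report something else, mostly with a low value. They report only what shows in the picture. A call takes as long as a camera call. They do not tell look-alikes from the thing itself.
- ctrl.search_frame(camera, name): "bbox" ([left, top, right, bottom] in pixels, round what is visible of it).
- ctrl.trace(camera, name): "pixels" (480x640 bool, what is visible of it) and "bbox" ([left, top, right, bottom] in pixels, round what is visible of it).
The state is a dict: "clock": time; "qpos": joint angles; "qd": joint speeds; "tau": joint torques, N m; "eef_pos": TCP position; "tool_rot": TCP orientation; "force": force on the tool from outside, world axes, zero at the start; "torque": the same for the moment, N m; "width": finger opening in mm; "gripper_force": force on a finger pad.
Only numpy, scipy, OpenCV 4.12 (cv2) and the standard library are available. Lean on these libraries where they do the work, as an engineer would, in place of code of your own. Each camera call takes 0.05 s, during which the arm holds its last target. There are 200 camera calls.

## Working session

There is one attempt and no reset: what is moved stays moved. The work goes in short steps, Python scripts to look and compute and a tool call to move; the robot and the scene stay as the last step left them, time stands still between calls to the robot, and variables do not carry over. Pictures are saved under pics/ and viewed, at most 10 in all, crops included, and the job is handed in when it is done.

Besides the shell and the picture viewer there is one more tool, called after "Emit:" as name([rows], argument=value, ...), one row to a line, values as JSON. play_rows: Moves the arm, as the interface text tells. Its arguments: {"type":"object","properties":{"targets":{"type":"array"}},"required":["targets"]}

```bash
mkdir -p pics
cat > h.py <<'E'
import numpy as np, cv2
from cell import ctrl
from scipy.spatial.transform import Rotation as R
def cam(n):
    c=ctrl.calibration(n); f=240/np.tan(np.radians(c["vfov"])/2)
    if n=="wrist":
        s=ctrl.read_state(); T=np.eye(4); T[:3,:3]=R.from_euler('xyz',s["tool_rot"]).as_matrix(); T[:3,3]=s["eef_pos"]
        E=T@np.array(c["mount"])
    else: E=np.array(c["extrinsics"])
    return f,c["cx"],c["cy"],E
def cloud(n):
    f,cx,cy,E=cam(n); im,d=ctrl.get_image(n)
    v,u=np.mgrid[:480,:640]
    P=np.stack([(u-cx)/f*d,(v-cy)/f*d,d],-1)@E[:3,:3].T+E[:3,3]
    P[d==0]=np.nan
    return im,d,P
def save(n,im): cv2.imwrite(f"pics/{n}.png",im[:,:,::-1])
E
python3 - <<'E'
from h import *
print(ctrl.read_state())
for n in("scene","side"):
    im,d,P=cloud(n); save(n+"0",im); print(n,cam(n)[3].round(2).tolist())
    for name in("stirrer","wedge","flask","bottle","tube_rack"):
        for r in ctrl.trace(n,name):
            m=r["pixels"]; q=P[m]; q=q[~np.isnan(q[:,0])]
            if len(q): print(name,round(r["confidence"],2),r["bbox"],np.median(q,0).round(),np.percentile(q,2,0).round(),np.percentile(q,98,0).round())
E
```

```text
{'clock': 0.0, 'qpos': array([ 1.05818474,  0.62933614,  0.03841817,  1.51839184, -0.02701203,
        0.99629652, -0.02002999]), 'qd': array([ 0.00103227, -0.00017934, -0.00088462, -0.0016894 ,  0.00126741,
        0.00194382, -0.00121629]), 'tau': array([ 2.71093122e-04, -5.63396144e+01,  1.22591950e+00, -1.93445510e+01,
        1.07978008e-02,  1.05816830e-02, -1.84247148e-05]), 'eef_pos': array([ 280.64666252, -585.63764198,  255.38746024]), 'tool_rot': array([-3.13967786e+00,  1.29280725e-06,  4.46793741e-01]), 'force': array([-1.41735489, -0.53268149,  0.15744864]), 'torque': array([-0.00310008, -0.0296993 ,  0.01846191]), 'gripper_force': 0.0, 'width': 85.55344150714437}
scene [[-0.74, 0.56, -0.39, 989.45], [0.68, 0.6, -0.43, 487.17], [-0.01, -0.58, -0.82, 923.82], [0.0, 0.0, 0.0, 1.0]]
stirrer 0.74 [203.0, 198.7, 327.5, 311.2] [680. -11.  67.] [ 574. -104.   29.] [766.  66.  72.]
stirrer 0.3 [321.0, 207.7, 362.3, 244.8] [494.   7.   9.] [451. -19.   1.] [536.  31.  16.]
wedge 0.93 [324.2, 204.6, 360.3, 245.9] [495.   8.   9.] [451. -20.  -0.] [539.  33.  16.]
wedge 0.85 [386.
[... 439 characters left out ...]
 555. -171.  100.]
side [[-1.0, -0.03, 0.06, 516.76], [-0.07, 0.61, -0.79, 884.42], [-0.01, -0.79, -0.61, 734.65], [0.0, 0.0, 0.0, 1.0]]
stirrer 0.83 [244.4, 212.8, 335.0, 275.4] [664.  12.  57.] [ 566. -106.    1.] [756.  69.  70.]
wedge 0.89 [338.3, 251.1, 384.5, 273.1] [492.   9.   6.] [448. -22.  -1.] [540.  31.  14.]
wedge 0.75 [403.8, 230.2, 443.6, 241.4] [335. -91.   7.] [ 293. -118.   -1.] [385. -75.  14.]
wedge 0.67 [389.2, 279.5, 425.7, 313.0] [399. 113.   7.] [363.  61.  -0.] [432. 150.  15.]
flask 0.77 [297.5, 264.1, 335.1, 334.9] [581. 198.  50.] [547. 170.   1.] [617. 220. 135.]
bottle 0.88 [280.3, 137.9, 309.8, 208.3] [ 674. -228.   91.] [ 645. -256.    4.] [ 709. -215.  189.]
```

```bash
python3 -c "
import cv2,numpy as np
a=[cv2.imread(f'pics/{n}0.png') for n in('scene','side')]
cv2.imwrite('pics/both.png',cv2.resize(np.vstack(a),(400*1,600)))"
```

```text
(no output)
```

View pics/scene0.png

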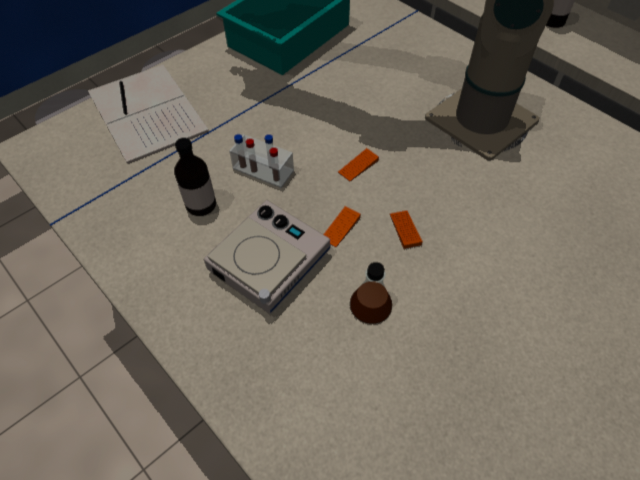

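View pics/side0.png

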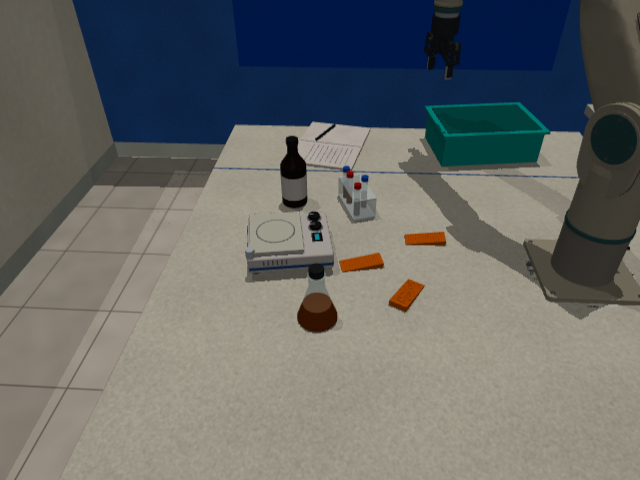

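The scene view shows the stirrer at about (265,255) px. Of the three orange wedges at (342,226), (360,164) and (405,229), the first is farthest from the base and lies in front of the stirrer. I'll fit its pose and the stirrer's.

```bash
cat >> h.py <<'E'
def fit(cams=("scene","side"),ex=True):
    W=[];S=[]
    for n in cams:
        im,d,P=cloud(n)
        for name,L in(("wedge",W),("stirrer",S)):
            for r in ctrl.trace(n,name):
                q=P[r["pixels"]]; q=q[~np.isnan(q[:,0])]
                if not len(q): continue
                m=np.median(q,0)
                if name=="wedge" and np.hypot(m[0]-495,m[1]-8)<60: 
                    L.append(q); break
                if name=="stirrer" and m[0]>600: L.append(q); break
    for n,q in zip(cams,W):
        q=q[(q[:,2]>-3)&(q[:,2]<18)].astype(np.float32)
        r=cv2.minAreaRect(q[:,:2]); c=np.median(q,0)[:2]
        A=np.c_[q[:,:2]-c,np.ones(len(q))]
        k=np.linalg.lstsq(A,q[:,2],rcond=None)[0]
        u=np.linalg.svd(q[:,:2]-q[:,:2].mean(0),full_matrices=False)[2][0]; u*=np.sign(u[0])
        p=(q[:,:2]-q[:,:2].mean(0))
        print(n,"wedge rect",np.round(r[0]),np.round(r[1]),round(r[2],1),"pca deg",np.degrees(np.arctan2(u[1],u[0])).round(1),"slope along u",(k[:2]@u).round(3),"ends",(q[:,:2].mean(0)+u*(p@u).min()).round(1),(q[:,:2].mean(0)+u*(p@u).max()).round(1))
    for n,q in zip(cams,S):
        for lo,hi in((48,75),(62,75)):
            t=q[(q[:,2]>lo)&(q[:,2]<hi)].astype(np.float32); r=cv2.minAreaRect(t[:,:2])
            print(n,"stirrer",lo,np.round(r[0],1),np.round(r[1],1),round(r[2],1))
E
python3 -c "
from h import *
fit()"
```

```text
Traceback (most recent call last):
  File "h.py", line 32, in fit
    r=cv2.minAreaRect(q[:,:2]); c=np.median(q,0)[:2]
cv2.error: OpenCV(4.12.0) /io/opencv/modules/imgproc/src/convhull.cpp:143: error: (-215:Assertion failed) total >= 0 && (depth == CV_32F || depth == CV_32S) in function 'convexHull'
```

```bash
sed -i 's/cv2.minAreaRect(\([qt]\)\[:,:2\])/cv2.minAreaRect(np.ascontiguousarray(\1[:,:2]))/' h.py
python3 -c "
from h import *
fit()"
```

```text
scene wedge rect [490.   2.] [107.  46.] 13.7 pca deg 14.8 slope along u -0.102 ends [437.8  -8.1] [541.2  19.3]
side wedge rect [495.   2.] [96. 54.] 12.0 pca deg 10.2 slope along u -0.094 ends [446.3  -0.6] [541.4  16.5]
scene stirrer 48 [666.6 -27.3] [194.  172.4] 9.6
scene stirrer 62 [675.3 -23.9] [177.2 155.9] 10.2
side stirrer 48 [664.6 -25.3] [192.2 171.9] 9.5
side stirrer 62 [672.4 -21.5] [166.8 165.7] 6.0
```

Emit:
play_rows([
  [0.85,3,-3.6,0,2],
  [0.85,7,-8.2,0,5],
  [0.85,11,-13,0,8],
  [0.85,15,-17.8,0,11],
  [0.85,19,-22.6,0,14.6],
  [0.85,23,-27.4,0,14.6],
  [0.85,27,-32.2,0,14.6],
  [0.85,31,-37,0,14.6],
  [0.85,35,-41.8,0,14.6],
  [0.85,38.5,-46,0,14.6],
])

```text
clock: 2.2
eef_pos: [404.5, -103.0, 256.7]
tool_rot: [3.141, -0.001, 0.192]
force: [1.0, -0.0, -0.2]
width: 12.5
gripper_force: 0.0
```

Run:
```python
from h import *
s=ctrl.read_state(); print(s["eef_pos"],s["tool_rot"],s["width"],s["force"],s["clock"])
print(np.round(ctrl.calibration("wrist")["mount"],2).tolist())
im,d,P=cloud("wrist"); save("w1",im)
```

```text
[ 404.48213116 -103.0006502   256.73144905] [ 3.14107616e+00 -1.24950054e-03  1.91689407e-01] 12.494580882763497 [ 1.03981056 -0.00511871 -0.15916798] 2.2
[[-0.0, -0.96, -0.29, 73.88], [1.0, -0.0, 0.0, 0.05], [-0.0, -0.29, 0.96, -118.17], [0.0, 0.0, 0.0, 1.0]]
```

View pics/w1.png

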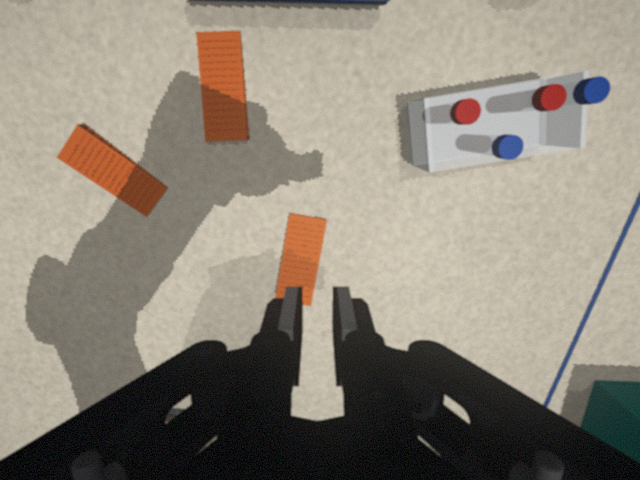

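The wrist view shows the wedge with its heel at about (226,140) px and thin end at (219,32), with the stirrer's front edge at the top. The lower and left orange pieces are decoys, and the rack is at the right.

```bash
cat >> h.py <<'E'
def wedgefit():
    im,d,P=cloud("wrist"); h=cv2.cvtColor(im,cv2.COLOR_RGB2HSV)
    m=((h[...,0]<14)&(h[...,1]>170)&(h[...,2]>60)).astype(np.uint8)
    n,l,st,c=cv2.connectedComponentsWithStats(m); out=[]
    for i in range(1,n):
        if st[i,4]<300: continue
        q=P[l==i]; q=q[~np.isnan(q[:,0])]; q=q[(q[:,2]>-5)&(q[:,2]<20)]
        r=cv2.minAreaRect(np.ascontiguousarray(q[:,:2].astype(np.float32)))
        box=cv2.boxPoints(r); print(st[i],"c",np.round(r[0],1),"sz",np.round(r[1],1),"ang",round(r[2],1),"z",np.percentile(q[:,2],[2,98]).round(1),"box",box.round(1).tolist())
    return im,P
E
python3 -c "
from h import *
wedgefit()"
```

```text
[ 211   37   47  107 3854] c [494.3   3.8] sz [93.9 38.8] ang 13.2 z [ 2.3 14.5] box [[444.1000061035156, 12.0], [453.0, -25.799999237060547], [544.4000244140625, -4.300000190734863], [535.5, 33.5]]Traceback (most recent call last):
  File "<string>", line 3, in <module>
    wedgefit()
    ~~~~~~~~^^
  File "h.py", line 50, in wedgefit
    box=cv2.boxPoints(r); print(st[i],"c",np.round(r[0],1),"sz",np.round(r[1],1),"ang",round(r[2],1),"z",np.percentile(q[:,2],[2,98]).round(1),"box",box.round(1).tolist())
                                                                                                         ~~~~~~~~~~~~~^^^^^^^^^^^^^^^
    return _quantile_unchecked(
        a, q, axis, out, overwrite_input, method, keepdims, weights)
    return _ureduce(a,
                    func=_quantile_ureduce_func,
    ...<5 lines>...
                    overwrite_input=overwrite_input,
                    method=method)
    r = func(a, **kwargs)
    result = _quantile(arr,
                       quantiles=q,
    ...<2 lines>...
                       out=out,
                       weights=wgt)
    slices_having_nans = np.isnan(arr[-1, ...])
                                  ~~~^^^^^^^^^
IndexError: index -1 is out of bounds for axis 0 with size 0
```

Emit:
play_rows([
  [0.85,1.3,-4.2,0,-2],
  [0.85,2.56,-8.5,1,-2],
  [0.85,2.56,-8.5,5,-2],
  [0.85,2.56,-8.5,9.5,-2],
  [0.85,2.56,-8.5,14,-2],
  [0.85,2.56,-8.5,18,-2],
  [0.85,2.56,-8.5,20,-2],
  [0.85,2.56,-8.5,20,-2],
])

```text
clock: 3.1
eef_pos: [409.1, -24.8, 72.4]
tool_rot: [3.121, 0.021, 0.227]
force: [0.3, -1.2, -0.5]
width: 12.7
gripper_force: 0.0
```

Run:
```python
from h import *
s=ctrl.read_state(); print(s["eef_pos"],s["tool_rot"],s["width"],s["force"],s["clock"],ctrl.finger_overhang)
f,cx,cy,E=cam("side"); im,d=ctrl.get_image("side")
save("s2",cv2.resize(im[190:330,230:450],(660*1,420),interpolation=cv2.INTER_CUBIC))
```

```text
[409.07447168 -24.75454245  72.39947879] [3.12089565 0.02129034 0.22744049] 12.667268907444527 [ 0.25069678 -1.21474573 -0.53309972] 3.1 25.0
```

View pics/s2.png

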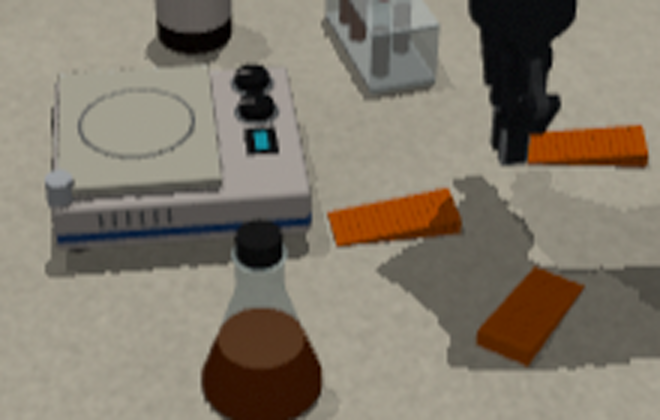

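The side view shows the gripper's fingers hanging free, about 30 mm behind the wedge's heel at (455,215) px in the crop. The pose stopped short with a small tilt, so I'll check the joint limits.

Emit:
play_rows([
  [0.85,0,0,0,0],
  [0.85,0,0,0,0],
])

```text
clock: 3.35
eef_pos: [409.1, -24.7, 73.7]
tool_rot: [3.121, 0.021, 0.227]
force: [-1.0, 0.3, 0.2]
width: 12.5
gripper_force: 0.0
```

Run:
```python
from h import *
s=ctrl.read_state(); print(s["eef_pos"],s["tool_rot"],s["qpos"].round(3),s["qd"].round(3))
```

```text
[409.12525023 -24.6580618   73.71999104] [3.12075619 0.0207715  0.22681775] [ 0.11   0.673 -0.199  2.293  0.64   0.249 -2.018] [-0.015 -0.015  0.006  0.001  0.015  0.001 -0.02 ]
```

Emit:
play_rows([
  [0.85,1,-0.5,0,0],
  [0.85,1.84,-0.86,0,0],
  [0.85,1.84,-0.86,1,0],
  [0.85,1.84,-0.86,2,0],
  [0.85,1.84,-0.86,2.5,0],
  [0.85,1.84,-0.86,2.5,0],
])

```text
clock: 3.95
eef_pos: [425.3, -11.6, 47.6]
tool_rot: [3.121, 0.021, 0.229]
force: [0.9, -0.4, 0.3]
width: 13.2
gripper_force: 0.0
```

Run:
```python
from h import *
s=ctrl.read_state(); print(s["eef_pos"],s["tool_rot"],s["qpos"].round(3),s["force"])
```

```text
[425.2663659  -11.55455499  47.56567449] [3.12124006 0.02053755 0.22918399] [ 0.093  0.742 -0.218  2.26   0.796  0.239 -2.195] [ 0.85554607 -0.37296223  0.2962974 ]
```

Emit:
play_rows([
  [0.85,0,0,0.8,0],
  [0.85,0,0,1.5,0],
  [0.85,0,0,1.5,0],
])

```text
clock: 4.25
eef_pos: [424.7, -12.4, 32.7]
tool_rot: [3.121, 0.021, 0.229]
force: [-0.9, -0.0, 1.2]
width: 12.6
gripper_force: 0.0
```

Emit:
play_rows([
  [0.85,0.4,0,0,0],
  [0.85,0.8,0,0,0],
  [0.85,1.2,0,0,0],
  [0.85,1.6,0,0,0],
  [0.85,2.0,0,0,0],
  [0.85,2.4,0,0,0],
  [0.85,2.7,0,0,0],
  [0.85,3.0,0,0,0],
  [0.85,3.0,0,0,0],
])

```text
clock: 5.15
eef_pos: [454.0, -5.8, 32.1]
tool_rot: [3.121, 0.02, 0.228]
force: [-0.9, 0.3, -0.1]
width: 12.8
gripper_force: 0.0
```

Run:
```python
from h import *
s=ctrl.read_state(); print(s["eef_pos"],s["tool_rot"],s["qpos"].round(3),s["force"])
im,P=None,None
for n in("scene","side"):
    im,d,P=cloud(n)
    for r in ctrl.trace(n,"wedge"):
        q=P[r["pixels"]]; q=q[~np.isnan(q[:,0])]; c=q.mean(0)
        if c[0]>450:
            q=q[q[:,2]<18]; r=cv2.minAreaRect(np.ascontiguousarray(q[:,:2].astype(np.float32))); print(n,c.round(1),r)
im,d=ctrl.get_image("wrist"); save("w3",im)
```

```text
[453.98209524  -5.76622485  32.07633609] [3.12130793 0.02040046 0.22775338] [ 0.163  0.801 -0.338  2.185  0.928  0.331 -2.326] [-0.94917752  0.26924177 -0.09847726]
scene [503.3  10.    9.2] ((512.154296875, 6.628231048583984), (95.672119140625, 48.75764083862305), 11.390335083007812)
side [507.4  11.8   6.7] ((510.0316467285156, 2.9144058227539062), (103.84073638916016, 57.502811431884766), 13.685006141662598)
```

View pics/w3.png

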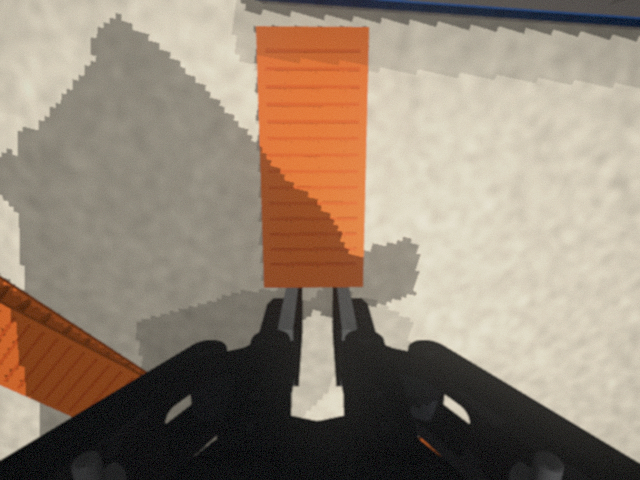

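The wrist view shows the fingers centred on the heel at (315,288) px, and the wedge is straight with its thin end at (312,28). The stirrer's blue edge is just beyond it. I'll keep pushing.

Emit:
play_rows([
  [0.85,0.35,0,0,0],
  [0.85,0.7,0,0,0],
  [0.85,1.05,0,0,0],
  [0.85,1.4,0,0,0],
  [0.85,1.75,0,0,0],
  [0.85,2.1,0,0,0],
  [0.85,2.45,0,0,0],
  [0.85,2.7,0,0,0],
  [0.85,2.8,0,0,0],
  [0.85,2.8,0,0,0],
])

```text
clock: 6.4
eef_pos: [480.9, 0.4, 31.5]
tool_rot: [3.121, 0.021, 0.228]
force: [-0.7, -0.4, -0.2]
width: 12.6
gripper_force: 0.0
```

Emit:
play_rows([
  [0.85,0.15,0,0,0],
  [0.85,0.3,0,0,0],
  [0.85,0.45,0,0,0],
  [0.85,0.5,0,0,0],
])

```text
clock: 6.8
eef_pos: [485.8, 1.5, 31.4]
tool_rot: [3.121, 0.021, 0.228]
force: [0.6, -0.4, 0.9]
width: 12.9
gripper_force: 0.2
```

Emit:
play_rows([
  [0.85,0.1,0,0,0],
  [0.85,0.2,0,0,0],
  [0.85,0.3,0,0,0],
  [0.85,0.3,0,0,0],
])

```text
clock: 7.2
eef_pos: [488.6, 2.2, 31.3]
tool_rot: [3.121, 0.021, 0.228]
force: [-0.0, 0.8, -0.4]
width: 13.1
gripper_force: 0.0
```

Emit:
play_rows([
  [0.85,0.1,0,0,0],
  [0.85,0.2,0,0,0],
  [0.85,0.2,0,0,0],
])

```text
clock: 7.5
eef_pos: [489.9, 2.4, 31.2]
tool_rot: [3.121, 0.022, 0.228]
force: [-2.0, -0.6, 1.8]
width: 13.1
gripper_force: 1.2
```

Contact is starting, so I'll use smaller steps.

Emit:
play_rows([
  [0.85,0.1,0,0,0],
  [0.85,0.1,0,0,0],
  [0.85,0.1,0,0,0],
])

```text
clock: 7.8
eef_pos: [490.7, 2.6, 31.2]
tool_rot: [3.121, 0.022, 0.228]
force: [-3.1, -0.7, 3.3]
width: 12.9
gripper_force: 2.0
```

```bash
cat >> h.py <<'E'
def top(n="scene"):
    im,d,P=cloud(n); r=[r for r in ctrl.trace(n,"stirrer")][0]
    q=P[r["pixels"]]; q=q[(q[:,2]>62)&(q[:,2]<74)&(q[:,0]>600)]
    c=q.mean(0); k=np.linalg.lstsq(np.c_[q[:,:2]-c[:2],np.ones(len(q))],q[:,2],rcond=None)[0]
    print(n,"stirrer top tilt",k[:2].round(4),"c",c.round(1))
E
python3 - <<'E'
from h import *
fs=[]
s=ctrl.read_state(); print(s["eef_pos"],s["force"],s["gripper_force"])
im,P=wedgefit() if 0 else (None,None)
top("scene"); print(ctrl.read_state()["force"]); top("side"); print(ctrl.read_state()["force"])
im,d,P=cloud("wrist"); save("w4",im); print(ctrl.read_state()["force"])
E
```

```text
[490.71725635   2.55399496  31.2094346 ] [-3.07812046 -0.74509126  3.2794794 ] 2.002880349755287
scene stirrer top tilt [0.0046 0.0003] c [692.5 -22.   68.6]
[-3.95069133 -2.00455863  2.75820619]
side stirrer top tilt [0.0081 0.0001] c [689.  -17.3  67.1]
[-3.76662668 -0.32008416  1.41430767]
[-4.97129898 -0.62355589  2.64616151]
```

View pics/w4.png

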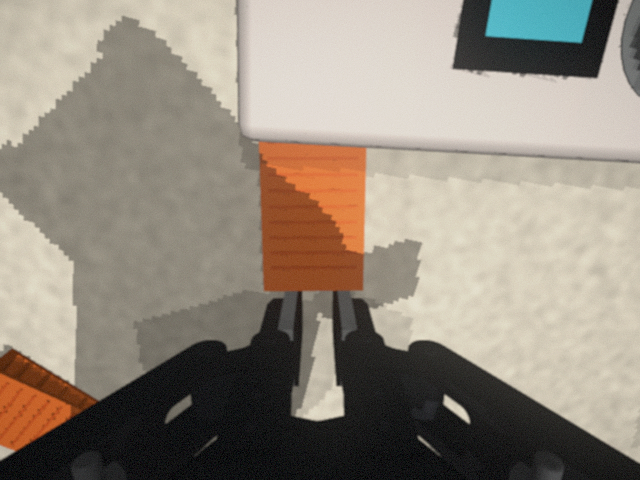

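The wedge is 4–5 N in under the front-left corner, and its visible part is centred and straight. The housing's corner is at about (241,138) px. I'll compute the press point, then back off and rise.

Run:
```python
from h import *
im,d,P=cloud("wrist")
m=(P[...,2]>50)&(P[...,2]<60)&(np.arange(480)[:,None]<170)&(im.min(-1)>120)
ys,xs=np.where(m); q=P[m]
# front edge: lowest row per column 270..430 ; left edge: first column per row 20..110
fe=np.array([P[np.where(m[:,c])[0].max(),c,:2] for c in range(270,440,5)])
le=np.array([P[r,np.where(m[r])[0].min(),:2] for r in range(10,115,5)])
def line(p):
    vx,vy,x,y=cv2.fitLine(p.astype(np.float32),cv2.DIST_HUBER,0,.01,.01).ravel(); return np.array([vx,vy]),np.array([x,y])
a,pa=line(fe);b,pb=line(le); b*=np.sign(b[0])
t=np.linalg.solve(np.c_[a,-b],pb-pa); c=pa+a*t[0]
l=np.array([-a[1],a[0]]); l*=np.sign(l[0]); yaw=np.arctan2(l[1],l[0])
yv=np.array([-l[1],l[0]])
print("yaw front",np.degrees(yaw),"left",np.degrees(np.arctan2(b[1],b[0])),"corner",c,"press",c+15*l-23*yv,"z",np.nanmedian(q[:,2]))
```

```text
yaw front 8.74208 left 9.517421 corner [556.3798   38.33198] press [574.70123   17.878984] z 55.96588083687324
```

Emit:
play_rows([
  [0.85,-0.5,0,0,0],
  [0.85,-1.5,0,0,0],
  [0.85,-2.5,0,0,0],
  [0.85,-2.5,0,-3,0],
  [0.85,-2.5,0,-7,0],
  [1,-2.5,0,-8,0],
  [1,-2.5,0,-8,0],
])

```text
clock: 8.8
eef_pos: [469.2, -1.0, 113.1]
tool_rot: [3.12, 0.017, 0.227]
force: [0.5, 0.1, -0.3]
width: -0.1
gripper_force: 0.0
```

Run:
```python
from h import *
s=ctrl.read_state(); print(s["eef_pos"],s["tool_rot"],s["force"],s["width"])
for n in("scene","side"): top(n)
```

```text
[469.20029233  -0.95358076 113.12021546] [3.12009256 0.01723206 0.22746324] [ 0.45044256  0.13780392 -0.30478963] -0.13082338507161786
scene stirrer top tilt [0.0035 0.0008] c [692.7 -22.   68.6]
side stirrer top tilt [0.0104 0.0007] c [688.8 -16.6  67.1]
```

Emit:
play_rows([
  [1,4,0.2,0,0],
  [1,8,0.4,0,0],
  [1,10.8,0.5,0,0],
  [1,10.8,0.5,1,0],
  [1,10.8,0.5,2.2,0],
  [1,10.8,0.5,2.2,0],
])

```text
clock: 9.6
eef_pos: [571.0, 17.4, 84.7]
tool_rot: [3.121, 0.028, 0.229]
force: [-0.8, -0.3, -0.2]
width: 0.1
gripper_force: 0.0
```

Emit:
play_rows([
  [1,0,0,0.2,0],
  [1,0,0,0.4,0],
  [1,0,0,0.5,0],
  [1,0,0,0.5,0],
])

```text
clock: 10.0
eef_pos: [574.1, 17.9, 82.8]
tool_rot: [3.121, 0.021, 0.228]
force: [0.5, -0.1, -0.3]
width: -0.1
gripper_force: 0.0
```

Emit:
play_rows([
  [1,0,0,0.1,0],
  [1,0,0,0.2,0],
  [1,0,0,0.2,0],
  [1,0,0,0.2,0],
])

```text
clock: 10.4
eef_pos: [574.3, 18.0, 80.7]
tool_rot: [3.121, 0.021, 0.228]
force: [0.2, -0.4, 1.3]
width: 0.4
gripper_force: 0.6
```

Emit:
play_rows([
  [1,0,0,0.05,0],
  [1,0,0,0.1,0],
  [1,0,0,0.1,0],
])

```text
clock: 10.7
eef_pos: [574.3, 18.0, 80.5]
tool_rot: [3.12, 0.021, 0.228]
force: [-2.1, -0.9, 7.4]
width: -0.1
gripper_force: 3.9
```

At 7 N the corner gave only 0.2 mm, so it is firm. I'll hold briefly and then release.

Emit:
play_rows([
  [1,0,0,0,0],
  [1,0,0,0,0],
  [1,0,0,0,0],
  [1,0,0,0,0],
])

```text
clock: 11.1
eef_pos: [574.3, 18.0, 80.5]
tool_rot: [3.12, 0.021, 0.228]
force: [-0.8, -0.5, 8.3]
width: -0.1
gripper_force: 3.9
```

Emit:
play_rows([
  [1,0,0,-0.3,0],
  [1,0,0,-1,0],
  [1,0,0,-4,0],
  [1,0,0,-8,0],
  [1,-3,0,-11,0],
  [1,-6,0,-12,0],
  [1,-9,0,-12,0],
  [1,-11,0,-12,0],
  [1,-11,0,-12,0],
])

```text
clock: 12.0
eef_pos: [466.1, -5.1, 202.2]
tool_rot: [3.119, 0.024, 0.228]
force: [0.0, 0.2, -0.2]
width: -0.1
gripper_force: 0.0
```

Run:
```python
from h import *
s=ctrl.read_state(); print(s["eef_pos"],s["force"])
for n in("scene","side"): top(n)
im,P=None,None
im,d,P=cloud("wrist"); save("w5",im)
h=cv2.cvtColor(im,cv2.COLOR_RGB2HSV); m=(h[...,0]<14)&(h[...,1]>170)&(h[...,2]>60)&(P[...,0]>440)&(P[...,2]<20)
q=P[m]; r=cv2.minAreaRect(np.ascontiguousarray(q[:,:2].astype(np.float32))); print(r,cv2.boxPoints(r),np.percentile(q[:,2],[2,98]))
```

```text
[466.0915407   -5.07800424 202.22640852] [ 0.00836381  0.20023191 -0.17236413]
scene stirrer top tilt [ 0.005  -0.0003] c [692.7 -21.9  68.6]
side stirrer top tilt [0.0088 0.0006] c [688.5 -16.9  67.1]
((542.4795532226562, 68.67672729492188), (171.81906127929688, 66.96097564697266), 76.71868133544922) [[490.15833    -7.2434998]
 [555.32837   -22.626606 ]
 [594.8008    144.59695  ]
 [529.63074   159.98006  ]] [ 6.88613158 14.25529724]
```

View pics/w5.png

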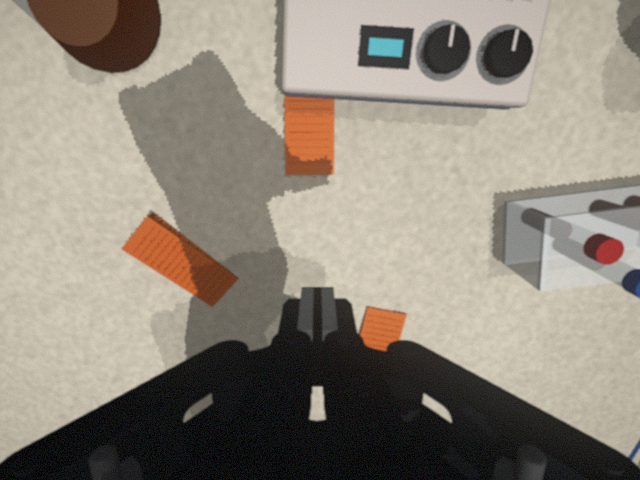

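The wedge is still in place, with its heel at about (309,174) px and straight under the front-left corner. The stirrer has not moved, the arm is clear, and I'm handing the job in.

```bash
python3 -c "
from cell import ctrl
print(ctrl.finish_job())"
```

```text
the job is handed in; nothing more can be done
None
```

The wedge is under the short front-left foot, pushed in until it met 4–5 N. The corner gave about 0.2 mm under a 7–8 N press, and I handed the job in with the arm clear; the hand-in returned no verdict, and I could not measure the load on the other three feet directly.

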